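# Try the new code of a push-button bolt lock

### The job

A push-button bolt lock on a piece of door has been given a new code and must be tried. Press the oblong clear key right down so that every button left in from the last try pops out, then press the fourth button fully in and after it the second, counting from the clear key, and with the other buttons still out push the thumb slide over until the bolt is drawn fully in. The bolt is sprung, so finish with the fingers still holding the slide over; grip and lift nothing, and leave the things lying about where they are.

Things in the scene. Friction and masses are not known exactly. Their poses are not given: they have to be found in the camera images.
- door: White-faced door offcut, 110 (x) x 290 (y) x 44 mm, flat on two 12 mm bearers (top 56 mm above the bench); does not shift. On it a dark steel lock case, 62 (x) x 240 (y) mm, centre line at x = -24 mm, face 78 mm above the bench. Origin: centre, at bench level; +z up; the bolt stands out of the -x edge. In a row from +y (left) to -y: clear key, buttons 1 to 5, thumb slide.
- clear_key_top (a point): Centre of the top of the clear key: an oblong steel key 34 mm (door x) by 16 mm (door y), at the left end of the row, 38 mm from button 1. Top 8.8 mm above the case's face (87 mm above the bench) when released.
- clear_key (a joint): How far the clear key is pressed: 0 released, 0.006 m fully down, straight down. Sprung, 1 N to 2 N, plus about 0.7 N for each button that it has to lift; it comes back by itself. Fully pressed it lifts every button that was in.
- button1_top (a point): Centre of the top of button 1 (next to the clear key): round steel push button, 14 mm in diameter, 28 mm from its neighbours; top 8.8 mm above the case's face when out, 2.8 mm when in.
- button2_top (a point): Centre of the top of button 2 (number 2 counting from the clear key): round steel push button, 14 mm in diameter, 28 mm from its neighbours; top 8.8 mm above the case's face when out, 2.8 mm when in.
- button3_top (a point): Centre of the top of button 3 (number 3 counting from the clear key): round steel push button, 14 mm in diameter, 28 mm from its neighbours; top 8.8 mm above the case's face when out, 2.8 mm when in.
- button4_top (a point): Centre of the top of button 4 (number 4 counting from the clear key): round steel push button, 14 mm in diameter, 28 mm from its neighbours; top 8.8 mm above the case's face when out, 2.8 mm when in.
- button5_top (a point): Centre of the top of button 5 (next to the thumb slide): round steel push button, 14 mm in diameter, 28 mm from its neighbours; top 8.8 mm above the case's face when out, 2.8 mm when in.
- button1 (a joint): How far button 1 is pressed: 0 out, 0.006 m fully in, straight down. Takes about 0.6 N to move, has no spring and stays where it is left.
- button2 (a joint): How far button 2 is pressed: 0 out, 0.006 m fully in, straight down. Takes about 0.6 N to move, has no spring and stays where it is left.
- button3 (a joint): How far button 3 is pressed: 0 out, 0.006 m fully in, straight down. Takes about 0.6 N to move, has no spring and stays where it is left.
- button4 (a joint): How far button 4 is pressed: 0 out, 0.006 m fully in, straight down. Takes about 0.6 N to move, has no spring and stays where it is left.
- button5 (a joint): How far button 5 is pressed: 0 out, 0.006 m fully in, straight down. Takes about 0.6 N to move, has no spring and stays where it is left.
- thumb_face (a point): Middle of the upright, ribbed push face of the thumb slide, 10 mm above the case's face (the thumbpiece is 30 mm wide in door y and stands 17 mm above the case's face). The face looks to door -x; push it towards door +x. Free space in front of it, above the case and beyond the edge. 40 mm from button 5.
- thumb_slide (a joint): How far the thumb slide (with the bolt, one piece) is pushed over: 0 bolt out, 0.016 m bolt fully in, at a stop; moves along door +x. Spring-returned, 2.5 N to 5 N. The lock blocks it after a few mm unless buttons 2 and 4 are fully in and buttons 1, 3 and 5 are out.
- bolt_tip (a point): Tip of the brass bolt, 22 x 12 mm, standing 16 mm out of the door's edge at the start and flush with the edge when drawn.
- brass_key: Bystander: brass lever key, 75 x 26 x 8 mm, lying on the door piece behind the lock; origin: centre of its underside.
- cam_lock_loose: Bystander: small cylindrical steel cam lock, 25 x 40 x 26 mm, standing face down on the door piece behind the lock; origin: centre of its underside.
- padlock: Bystander: brass padlock, 18 x 42 x 66 mm, standing on the bench left of the door piece; left of it a bench grinder 0.37 m high, and in front (nearer the robot) a key machine up to 0.38 m high with its nearest part about 70 mm from the lock: come over them at 0.4 m and down from above; origin: centre of its underside.
- chuck_key: Bystander: T-shaped steel chuck key, 62 x 62 x 13 mm, on the bench to the right of the door piece, near its bolt edge; origin: centre of its underside.
- key_tag: Bystander: plastic key tag, 85 x 24 x 9 mm, on the bench in front of the door piece; origin: centre of its underside.
- packing_block: Bystander: small brass packing block, 24 x 32 x 21 mm, on the bench to the right of the door piece; origin: centre of its underside.

How it is judged:
On the way, in this order (a step that is already met when the one before it is completed fails the run):
1. the clear key is pressed down and all five buttons are out (value of joint clear_key above 0.0045 m and value of joint each of button1, button2, button3, button4, button5 below 0.0015 m), for 0.1 s.
2. the fourth button is in, the second still out (value of joint button4 above 0.0045 m and value of joint each of button1, button2, button3, button5 below 0.0015 m), for 0.1 s.
3. the second button is in as well, the other three out (value of joint each of button4, button2 above 0.0045 m and value of joint thumb_slide below 0.003 m and value of joint each of button1, button3, button5 below 0.0015 m), for 0.1 s.
At the end, for the whole second after the job is handed in: The thumb slide is pushed at least 13.5 of its 16 mm over and held there by the fingers (more than 1 N), buttons 2 and 4 are in (more than 4.5 mm), buttons 1, 3 and 5 out and the clear key released (less than 1.5 mm) (value of joint thumb_slide above 0.0135 m and value of joint each of button2, button4 above 0.0045 m and value of joint each of button1, button3, button5, clear_key below 0.0015 m and contact force between the fingers and door above 1 N); the arm keeps its last pose, push and grip.
It fails at once if one of the loose things lying about is moved or lifted (more than 15 mm) (distance of any of brass_key, cam_lock_loose, padlock, chuck_key, key_tag, packing_block from where it was at the start of the episode above 0.015 m).
It also fails if it takes over 56 s, if anything falls off the work surface, if the arm or the gripper's body presses on something with over 40 N, if the wrist force passes 120 N, or if a joint passes its speed limit or range.

### The arm

A 6-joint arm with a two-finger parallel gripper is mounted at the origin on a cart in front of the work surface, level with it; the furniture and walls round the work are solid. World frame = base frame: x ahead of the robot, y to its left, z up, the work surface at z = 0. Lengths are in m, angles in rad, forces in N, time in s.
With the tool pointing down it reaches from about 0.35 to 0.975 m from the base axis. Payload 4.9 kg.
Tool frame: the origin (TCP) lies between the finger pads; the fingertips stand 19 mm ahead of it and the grasp point (between the pads) is the TCP; z points along the fingers, y is the line along which they close (so a half turn about z gives the same grasp; the last joint's range is limited). The gripper opens to 85 mm and grips with 20 to 120 N. Pads are 22 mm wide; open, the fingers measure 114 mm over their backs; the gripper's body (76 mm by 85 mm) begins 54 mm behind the grasp point. The pads swing forward as they close: fully open they stand 13 mm farther back than shut.
Start: joints at [1.083, 0.053, 1.613, -0, 1.476, -0.119], TCP at [0.225, 0.583, 0.25] pointing down, gripper open.
Joint ranges: [-3.01, 3.01], [-1.01, 2.22], [0.06, 2.58], [-1.02, 4.17], [0.09, 2.62], [-3.14, 3.14]. Speed limits (rad/s): [2.57, 2.57, 3.14, 3.14, 3.14, 3.14].

### API

Orientations are given as a rotation vector (axis times angle).
In Python, from station import ctrl gives the robot as it stands. The module is installed in compiled form; this text tells all that it offers.
- The arm moves only by the tool servo_tool, never from a script. Its argument "increments" is a list that holds one entry, the list of rows, each a list of 5 numbers: the finger opening in cm, from 0 to 8.54, then the shift along the tool's x, y, z in cm, then the turn about the tool's z in degrees. A call has 1 to 5 rows; each row is the pose to reach, as a shift and turn from the pose commanded when the call began, along the tool's axes at that moment; what a row does not reach only later rows make up. A row lasts 1/10 s, in which the tool goes at most 50 mm and 8.59 degrees, less where a joint would pass 70% of its speed; a pose out of reach is approached as far as the arm can. A call with a gripper value outside its range is refused whole. The fingers move at their own pace and stop on an object; "newtons" is the grip in N (left out, the last holds). Time passes only in rows, so rows that repeat a pose let the fingers close. It gives the time, the measured TCP pose, the force, the opening and the grip force at its end, in the units of the state.
- ctrl.get_obs(): the state, without advancing time (a new reading comes with each control period).
- ctrl.get_image(name): name is "side" or "top"; returns a dict with "img" (420x560x3 uint8, red, green, blue), "fx", "fy", "cx", "cy" (pixels), "k1" (the pictures are not rectified: a ray, as slopes to the right and down, at radius r is drawn at 1 + k1 r^2 times it, then the intrinsics apply), "rvec" (rotation vector, rad) and "tvec" (3), from world to camera coordinates, as OpenCV has them. Camera axes: x right, y down, z forward; pixel columns grow to the right and rows downward; lengths in m; the calibration is good to about 2 mm. A picture is of the moment at which its call begins. There is no depth.
- ctrl.finish_job(): hands the job in; it is judged then, once.
The state is a dict: "t": time; "q": joint angles; "dq": joint speeds; "effort": joint torques, N m; "tool_pos": TCP position; "tool_rot": TCP orientation; "contact_force": force on the tool from outside, world axes, zero at the start; "wrist_torque": the same for the moment, N m; "opening": finger opening in m; "grip_force": force on a finger pad.
Only numpy, scipy, OpenCV 4.12 (cv2) and the standard library are available. Lean on these libraries where they do the work, as an engineer would, in place of code of your own. Each camera call takes 0.05 s, during which the arm holds its last target. There are 200 camera calls.

## Working session

There is one attempt and no reset: what is moved stays moved. The work goes in short steps, Python scripts to look and compute and a tool call to move; the robot and the scene stay as the last step left them, time stands still between calls to the robot, and variables do not carry over. Pictures are saved under pics/ and viewed, at most 10 in all, crops included, and the job is handed in when it is done.

Besides the shell and the picture viewer there is one more tool, called after "Emit:" as name(argument=value, ...), one argument or row to a line, values as JSON. servo_tool: Moves the arm, as the interface text tells. Its arguments: {"type":"object","properties":{"increments":{"type":"array"},"newtons":{"type":"number"}},"required":["increments"]}

```bash
mkdir -p pics
cat > h.py <<'E'
import numpy as np,cv2,pickle
from scipy.spatial.transform import Rotation as R
def K(d): return np.array([[d['fx'],0,d['cx']],[0,d['fy'],d['cy']],[0,0,1.]]),np.array([d['k1'],0,0,0,0.])
def ray(d,uv):
    k,D=K(d); p=cv2.undistortPoints(np.array([[uv]],float),k,D)[0,0]
    Rm=R.from_rotvec(np.ravel(d['rvec'])).as_matrix(); o=-Rm.T@np.ravel(d['tvec'])
    return o,Rm.T@np.array([p[0],p[1],1])
def onz(d,uv,z):
    o,v=ray(d,uv); return o+v*(z-o[2])/v[2]
def proj(d,P):
    k,D=K(d); return cv2.projectPoints(np.atleast_2d(np.array(P,float)),np.ravel(d['rvec']).astype(float),np.ravel(d['tvec']).astype(float),k,D)[0][:,0]
def tri(d1,u1,d2,u2):
    o,v=ray(d1,u1);p,w=ray(d2,u2); s=np.linalg.lstsq(np.c_[v,-w],p-o,rcond=None)[0]
    a=o+s[0]*v;b=p+s[1]*w; return (a+b)/2,np.linalg.norm(a-b)
def snap(tag):
    from station import ctrl
    out={}
    for n in('top','side'):
        d=ctrl.get_image(n); out[n]=d; cv2.imwrite(f'pics/{tag}_{n}.png',cv2.resize(d['img'][:,:,::-1],(784,588)))
    pickle.dump(out,open(tag+'.pkl','wb')); return out
E
python3 - <<'E'
from h import *
from station import ctrl
o=snap('a')
for n in o:
    d=o[n]; print(n,{k:np.round(v,4) for k,v in d.items() if k!='img'}, ray(d,(280,210)))
print(ctrl.get_obs())
E
```

```text
top {'fx': np.float64(479.0278), 'fy': np.float64(479.0278), 'cx': np.float64(275.3143), 'cy': np.float64(212.0452), 'k1': np.float64(0.0582), 'rvec': array([ 2.1572, -2.154 ,  0.0859]), 'tvec': array([-0.1972,  0.6258,  0.9276])} (array([ 0.52597389, -0.22040827,  0.9827891 ]), array([ 0.10883783,  0.01543947, -0.99399691]))
side {'fx': np.float64(457.6468), 'fy': np.float64(457.6468), 'cx': np.float64(281.2818), 'cy': np.float64(211.2715), 'k1': np.float64(-0.0021), 'rvec': array([ 2.3525, -0.2654,  0.1016]), 'tvec': array([-0.6571,  0.0317,  0.9397])} (array([ 0.50392529, -0.76610863,  0.68921814]), array([ 0.14889811,  0.68686967, -0.71137541]))
{'t': 0.1, 'q': array([ 1.08297717e+00,  5.32915217e-02,  1.61416654e+00, -1.42689204e-05,
        1.47599953e+00, -1.18978883e-01]), 'dq': array([-0.00086234, -0.00329259, -0.00489309,  0.00028625,  0.00029538,
       -0.00227585]), 'effort': array([ 4.01926254e-04, -3.94904959e+01, -3.71363068e+01, -1.02027755e-04,
        3.89794295e-03,  6.42010818e-06]), 'tool_pos': array([0.225073  , 0.58249589, 0.24917962]), 'tool_rot': array([-5.75992345e-01, -3.08778464e+00,  2.80181059e-03]), 'contact_force': array([-0.58722226, -0.2878446 , -0.05311676]), 'wrist_torque': array([ 0.02073889, -0.00080373,  0.02038252]), 'grip_force': 0.0, 'opening': 0.08578330412199718}
```

View pics/a_top.png

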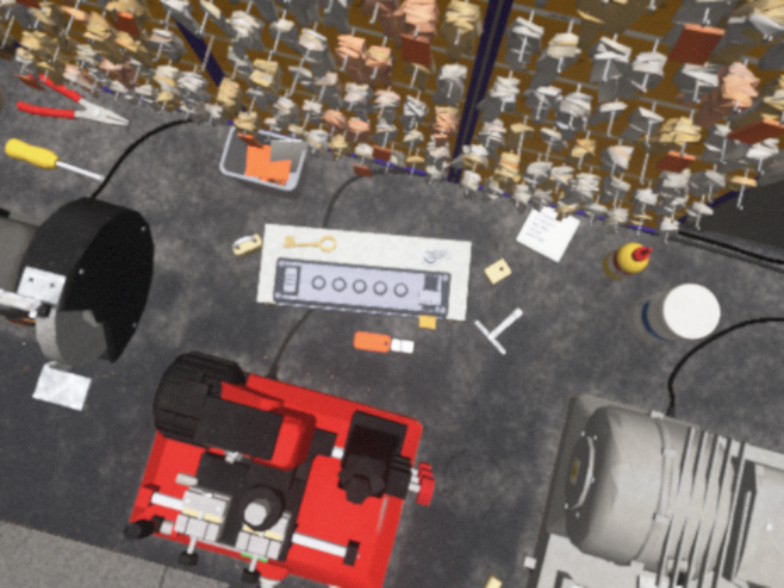

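View pics/a_side.png

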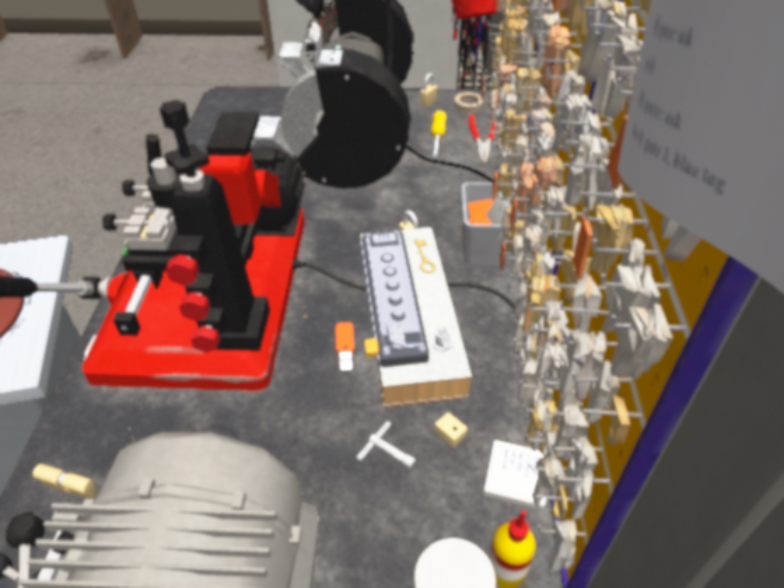

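Top view: door about (258–472, 225–320) with the clear key at (291,279), buttons from (319,283) to (401,290), thumb slide at (432,290) and bolt at (428,322). Side view: lock at (360–425, 232–360). I'll make enlarged crops so I can measure.

Run:
```python
from h import *
o=pickle.load(open('a.pkl','rb'))
a=o['top']['img'][150:240,175:345,::-1]; b=o['side']['img'][160:290,250:340,::-1]
a=cv2.resize(a,None,fx=4.7,fy=4.7,interpolation=cv2.INTER_CUBIC); cv2.imwrite('pics/ca.png',a)
b=cv2.resize(b,None,fx=4.6,fy=4.6,interpolation=cv2.INTER_CUBIC); cv2.imwrite('pics/cb.png',b)
```

```text
(no output)
```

View pics/ca.png

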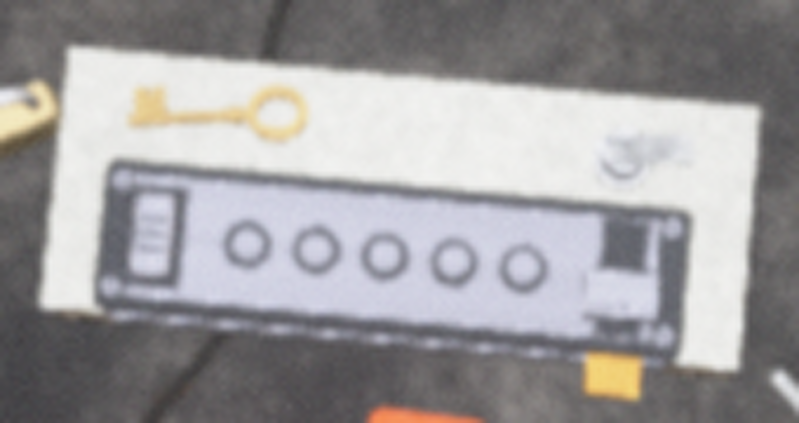

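View pics/cb.png

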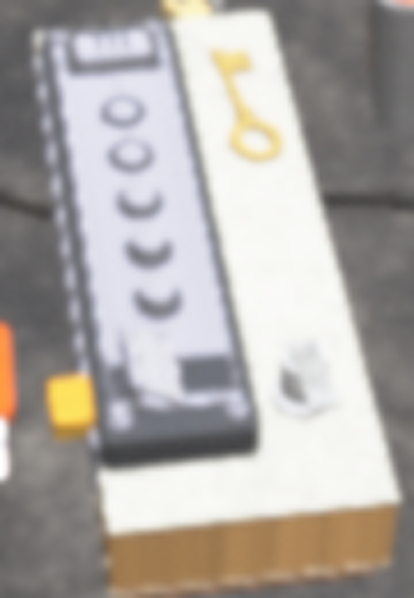

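Top crop: button centres run from (247,244) to (524,268), the clear key is at (152,237), and the thumb is at (622,292) with the bolt below it. Side crop: buttons 1 and 2 show full rings, so they look pressed in; 3–5 show crescents, so they are out.

Run:
```python
from h import *
o=pickle.load(open('a.pkl','rb'));T=o['top'];S=o['side']
f=lambda p:((p[0]+.5)/4.7-.5+175,(p[1]+.5)/4.7-.5+150)
g=lambda p:((p[0]+.5)/4.6-.5+250,(p[1]+.5)/4.6-.5+160)
# door by colour mask, min-area quad
im=T['img'].astype(int); hsv=cv2.cvtColor(T['img'],cv2.COLOR_RGB2HSV)
m=(((hsv[...,2]>200)&(hsv[...,1]<30))*255).astype(np.uint8); m[:155]=0;m[235:]=0;m[:,:175]=0;m[:,345:]=0
m=cv2.morphologyEx(m,cv2.MORPH_CLOSE,np.ones((3,3)))
c=max(cv2.findContours(m,0,1)[0],key=cv2.contourArea); print('hand vs mask bbox',cv2.boundingRect(c))
C=np.array([onz(T,f(p),.056) for p in[(68,47),(762,105),(740,370),(38,310)]])
print('corners',C.round(4),'sides',[np.linalg.norm(C[i]-C[(i+1)%4]).round(4) for i in range(4)])
yv=(C[0]-C[1])+(C[3]-C[2]); yaw=np.arctan2(-yv[0],yv[1]); print('door',C.mean(0),'yaw door',np.degrees(yaw))
B=np.array([onz(T,f(p),z) for p,z in[((152,237),.0868),((247,244),.0808),((316,250),.0808),((385,256),.0868),((455,262),.0868),((524,268),.0868),((622,292),.095)]])
print(B.round(4)); print('gaps',np.linalg.norm(np.diff(B,axis=0),axis=1).round(4))
d=B[1]-B[5]; print('yaw buttons',np.degrees(np.arctan2(-d[0],d[1])))
for n,(p,q) in {'b1':((247,244),(123,110)),'b2':((316,250),(131,155)),'key':((152,237),(113,46)),'b3':((385,256),(138,198)),'b4':((455,262),(146,246)),'b5':((524,268),(155,295))}.items():
    X,e=tri(T,f(p),S,g(q)); print(n,X.round(4),e.round(4))
u=np.array([np.cos(yaw),np.sin(yaw)]);v=np.array([-u[1],u[0]]);D=C.mean(0)[:2]
print('row in door frame',[((b[:2]-D)@u,(b[:2]-D)@v) for b in B])
```

```text
hand vs mask bbox (184, 160, 152, 69)
corners [[ 0.7274 -0.0264  0.056 ]
 [ 0.7023 -0.3167  0.056 ]
 [ 0.5918 -0.3066  0.056 ]
 [ 0.6165 -0.0163  0.056 ]] sides [np.float64(0.2914), np.float64(0.1109), np.float64(0.2914), np.float64(0.1114)]
door [ 0.65951245 -0.16651853  0.056     ] yaw door -4.905835443923217
[[ 0.643  -0.0683  0.0868]
 [ 0.6409 -0.1059  0.0808]
 [ 0.6385 -0.1338  0.0808]
 [ 0.6353 -0.1622  0.0868]
 [ 0.6329 -0.1903  0.0868]
 [ 0.6305 -0.218   0.0868]
 [ 0.6199 -0.2568  0.095 ]]
gaps [0.0381 0.0281 0.0291 0.0282 0.0278 0.041 ]
yaw buttons -5.3421448139639685
b1 [ 0.6405 -0.1059  0.0816] 0.0007
b2 [ 0.638  -0.1338  0.0812] 0.0009
key [ 0.6436 -0.0681  0.0856] 0.0008
b3 [ 0.635  -0.1619  0.0834] 0.0014
b4 [ 0.6323 -0.1901  0.084 ] 0.0019
b5 [ 0.6297 -0.2178  0.0848] 0.0021
row in door frame [(np.float64(-0.02482587058342166), np.float64(0.09644363373283392)), (np.float64(-0.023682639254953702), np.float64(0.058854641903288735)), (np.float64(-0.02372976594163017), np.float64(0.03076158745385551)), (np.float64(-0.02447436726013475), np.float64(0.0022551949160933755)), (np.float64(-0.024489427354908975), np.float64(-0.02596651013958858)), (np.float64(-0.02454000749830787), np.float64(-0.05373205841434016)), (np.float64(-0.031710021124769866), np.float64(-0.09330039953199935))]
```

Measured sizes agree with those given: door 291 x 111 mm, spacing 38/28 mm, row at door x = -24 mm. Buttons 1 and 2 are in. First move: rise, close the fingers and align tool y with door y.

Emit:
servo_tool(
  increments=[
    [[0, 0, 0, -4.5, 0], [0, 0, 0, -9, -4], [0, 0, 0, -13.5, -8], [0, 0, 0, -18, -12], [0, 0, 0, -18, -16]],
  ],
  newtons=30,
)

```text
t: 0.6
tool_pos: [0.2259, 0.5842, 0.4395]
tool_rot: [0.136, 3.133, 0.019]
contact_force: [0.5, -0.4, 0.1]
opening: 0.0122
grip_force: 0.0
```

Emit:
servo_tool(
  increments=[
    [[0, -2.8, -3.6, 0, 0], [0, -5.6, -7.2, 0, 0], [0, -8.4, -10.8, 0, 0], [0, -11.2, -14.4, 0, 0], [0, -14, -18, 0, 0]],
  ],
)

```text
t: 1.1
tool_pos: [0.3491, 0.3895, 0.4297]
tool_rot: [-0.14, -3.138, 0.001]
contact_force: [0.9, -0.5, -0.4]
opening: -0.0
grip_force: 0.0
```

Emit:
servo_tool(
  increments=[
    [[0, -2.8, -3.6, 0, 0], [0, -5.6, -7.2, 0, 0], [0, -8.4, -10.8, 0, 0], [0, -11.2, -14.4, 0, 0], [0, -14, -18, 0, 0]],
  ],
)

```text
t: 1.6
tool_pos: [0.4725, 0.1976, 0.4299]
tool_rot: [-0.141, -3.138, 0.0]
contact_force: [-0.2, 0.4, -0.1]
opening: 0.0001
grip_force: 0.0
```

Emit:
servo_tool(
  increments=[
    [[0, -2.8, -3.6, 0, 0], [0, -5.6, -7.2, 0, 0], [0, -8.4, -10.8, 0, 0], [0, -11.2, -14.4, 0, 0], [0, -14, -18, 0, 0]],
  ],
)

```text
t: 2.1
tool_pos: [0.5959, 0.0058, 0.4297]
tool_rot: [-0.141, -3.138, -0.0]
contact_force: [0.3, 0.6, -0.1]
opening: -0.0001
grip_force: 0.0
```

Emit:
servo_tool(
  increments=[
    [[0, -2.6, -3.6, 0, 0], [0, -5.3, -7.2, 0, 0], [0, -5.3, -7.2, 0, 0], [0, -5.3, -7.2, 0, 0]],
  ],
)

```text
t: 2.5
tool_pos: [0.6418, -0.0697, 0.4288]
tool_rot: [-0.143, -3.136, -0.001]
contact_force: [-0.8, 0.5, 0.5]
opening: -0.0003
grip_force: 0.0
```

```bash
cat > go.py <<'E'
import sys,numpy as np
from station import ctrl
from scipy.spatial.transform import Rotation as R
o=ctrl.get_obs();M=R.from_rotvec(o['tool_rot']).as_matrix();p=np.array(o['tool_pos'])
print('t',round(o['t'],2),p.round(4),'x',M[:,0].round(3),'z',M[:,2].round(4),'F',o['contact_force'].round(2))
P={'key':(.643,-.068),'b4':(.6327,-.190),'b2':(.6383,-.1338),'thumb':(.6195,-.257)}
for n,q in P.items():
    d=np.r_[q,p[2]]-p; print(n,(M.T@d*100).round(2))
E
python3 go.py
```

```text
t 2.5 [ 0.6418 -0.0697  0.4288] x [-0.996  0.091  0.003] z [-2.5e-03  9.0e-04 -1.0e+00] F [-0.83  0.53  0.52]
key [-0.11  0.18 -0.  ]
b4 [-1.900e-01 -1.207e+01 -1.000e-02]
b2 [-0.24 -6.42 -0.01]
thumb [ 5.100e-01 -1.886e+01 -1.000e-02]
```

Emit:
servo_tool(
  increments=[
    [[0, -0.1, 0.2, 4.5, 0], [0, -0.1, 0.2, 9, 0], [0, -0.1, 0.2, 13.5, 0], [0, -0.1, 0.2, 18, 0], [0, -0.1, 0.2, 22.5, 0]],
  ],
)

```text
t: 3.0
tool_pos: [0.6422, -0.0652, 0.2043]
tool_rot: [0.137, 3.138, 0.0]
contact_force: [-0.2, 0.5, -0.4]
opening: 0.0002
grip_force: 0.0
```

Emit:
servo_tool(
  increments=[
    [[0, 0, 0, 3.5, 0], [0, 0, 0, 6, 0], [0, 0, 0, 7, 0], [0, 0, 0, 7, 0]],
  ],
)

```text
t: 3.4
tool_pos: [0.6417, -0.0657, 0.134]
tool_rot: [-0.138, -3.136, -0.001]
contact_force: [1.3, -0.2, 0.7]
opening: -0.0003
grip_force: 0.0
```

```bash
python3 go.py
python3 - <<'E'
from h import *
o=snap('b')
a=o['top']['img'][140:250,150:350,::-1]; b=o['side']['img'][100:290,230:350,::-1]
a=cv2.resize(a,(800,440),interpolation=2); b=cv2.resize(b,(380,600),interpolation=2)
cv2.imwrite('pics/b2.png',b)
E
```

```text
t 3.4 [ 0.6417 -0.0657  0.134 ] x [-0.996  0.088  0.003] z [-2.7e-03  7.0e-04 -1.0e+00] F [ 1.32 -0.21  0.68]
key [-0.15 -0.22 -0.  ]
b4 [-2.000e-01 -1.246e+01 -1.000e-02]
b2 [-0.26 -6.81 -0.  ]
thumb [ 5.200e-01 -1.925e+01 -1.000e-02]
```

View pics/b2.png

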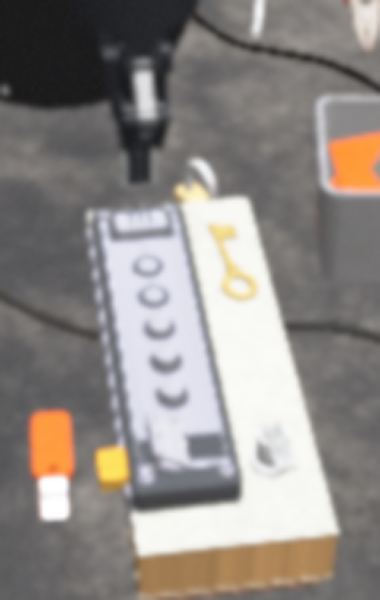

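The closed fingertips end at crop pixel (137,181), just above the clear key. I'll compare that with the projection of the tip.

Run:
```python
from h import *
o=pickle.load(open('b.pkl','rb'))
for z in(.105,.110,.115,.12): print(z,(proj(o['side'],[.6417,-.0657,z])-[230,100])*[380/120,600/190])
```

```text
0.105 [[135.0704483 194.5397359]]
0.11 [[134.92340369 188.38302544]]
0.115 [[134.77520882 182.17807774]]
0.12 [[134.62585018 175.92432514]]
```

Emit:
servo_tool(
  increments=[
    [[0, -0.1, -0.2, 1, 0], [0, -0.1, -0.2, 2, 0], [0, -0.1, -0.2, 2, 0]],
  ],
)

```text
t: 3.8
tool_pos: [0.6427, -0.069, 0.1136]
tool_rot: [-0.141, -3.136, -0.001]
contact_force: [-0.6, -0.2, -0.8]
opening: 0.0002
grip_force: 0.0
```

Emit:
servo_tool(
  increments=[
    [[0, 0, 0, 0.6, 0], [0, 0, 0, 0.9, 0], [0, 0, 0, 1.2, 0], [0, 0, 0, 1.35, 0], [0, 0, 0, 1.35, 0]],
  ],
)

```text
t: 4.3
tool_pos: [0.6437, -0.0691, 0.102]
tool_rot: [0.141, 3.138, -0.0]
contact_force: [-1.9, 0.3, 1.2]
opening: 0.0003
grip_force: 0.9
```

Emit:
servo_tool(
  increments=[
    [[0, 0, 0, 0.1, 0], [0, 0, 0, 0.2, 0], [0, 0, 0, 0.2, 0], [0, 0, 0, 0.2, 0]],
  ],
)

```text
t: 4.7
tool_pos: [0.6438, -0.0691, 0.1001]
tool_rot: [0.141, 3.138, -0.0]
contact_force: [-2.5, -0.6, 4.4]
opening: 0.0001
grip_force: 2.3
```

```bash
python3 go.py
```

```text
t 4.7 [ 0.6438 -0.0691  0.1001] x [-0.996  0.089 -0.   ] z [ 4.e-04 -1.e-04 -1.e+00] F [-2.54 -0.62  4.37]
key [ 0.09  0.1  -0.  ]
b4 [  0.03 -12.14   0.  ]
b2 [-0.03 -6.49  0.  ]
thumb [  0.74 -18.93   0.  ]
```

Emit:
servo_tool(
  increments=[
    [[0, 0, 0, 0.1, 0], [0, 0, 0, 0.2, 0], [0, 0, 0, 0.2, 0], [0, 0, 0, 0.2, 0]],
  ],
)

```text
t: 5.1
tool_pos: [0.6439, -0.0691, 0.0998]
tool_rot: [0.14, 3.138, -0.0]
contact_force: [-6.4, -0.7, 11.4]
opening: 0.0004
grip_force: 6.0
```

```bash
python3 go.py
```

```text
t 5.1 [ 0.6439 -0.0691  0.0998] x [-0.996  0.089 -0.   ] z [ 0.e+00 -2.e-04 -1.e+00] F [-6.39 -0.69 11.35]
key [ 0.1  0.1 -0. ]
b4 [  0.04 -12.14   0.  ]
b2 [-0.02 -6.49  0.  ]
thumb [  0.75 -18.93   0.  ]
```

The key is on its stop: the position no longer changes and the force has risen to 11 N. Lift, move to button 4 and check that the buttons are out.

Emit:
servo_tool(
  increments=[
    [[0, 0, 0, -3.3, 0], [0, 0, -4, -3.3, 0], [0, 0, -8, -3.3, 0], [0, 0, -12.1, -3.3, 0], [0, 0, -12.1, -3.3, 0]],
  ],
)

```text
t: 5.6
tool_pos: [0.6323, -0.194, 0.1302]
tool_rot: [0.148, 3.137, -0.003]
contact_force: [0.3, 0.4, 0.6]
opening: -0.0003
grip_force: 0.0
```

```bash
python3 go.py
python3 - <<'E'
from h import *
o=snap('c')
b=o['side']['img'][140:290,240:350,::-1]
cv2.imwrite('pics/c2.png',cv2.resize(b,(440,600),interpolation=2))
E
```

```text
t 5.6 [ 0.6323 -0.194   0.1302] x [-0.996  0.094 -0.001] z [ 6.0e-04 -1.7e-03 -1.0e+00] F [0.29 0.43 0.58]
key [ 0.13 12.64 -0.02]
b4 [ 0.   0.4 -0. ]
b2 [-0.02  6.05 -0.01]
thumb [ 0.69 -6.39  0.01]
```

View pics/c2.png

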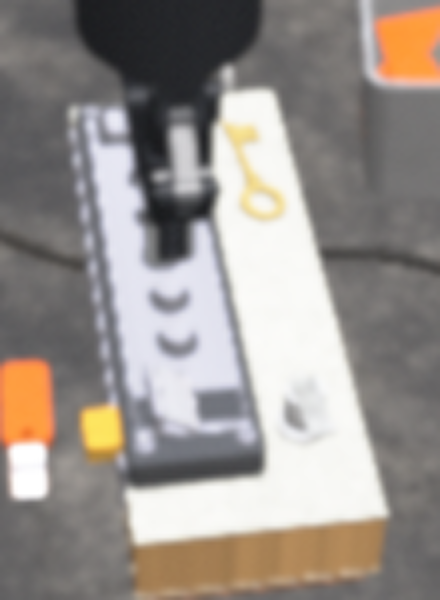

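Buttons 4 and 5 are out, at crop (170,298) and (179,343). Buttons 1–3 are hidden behind the gripper. Let the arm settle.

Emit:
servo_tool(
  increments=[
    [[0, 0, 0, 1, 0], [0, 0, 0, 1.5, 0], [0, 0, 0, 1.5, 0]],
  ],
)

```text
t: 6.0
tool_pos: [0.6319, -0.188, 0.1136]
tool_rot: [-0.138, -3.135, -0.002]
contact_force: [-0.6, -0.5, -0.5]
opening: -0.0002
grip_force: 0.0
```

```bash
python3 go.py
```

```text
t 6.0 [ 0.6319 -0.188   0.1136] x [-0.996  0.088  0.003] z [-0.0031  0.0014 -1.    ] F [-0.65 -0.46 -0.48]
key [-5.000e-02  1.205e+01  1.000e-02]
b4 [-0.09 -0.19 -0.  ]
b2 [-0.16  5.46  0.01]
thumb [ 0.63 -6.98 -0.01]
```

Emit:
servo_tool(
  increments=[
    [[0, 0, 0, 0, 0], [0, 0, 0, 0, 0], [0, 0, 0, 0, 0], [0, 0, 0, 0, 0]],
  ],
)

```text
t: 6.4
tool_pos: [0.6331, -0.1896, 0.1162]
tool_rot: [0.14, 3.138, -0.0]
contact_force: [-0.2, -0.1, -0.2]
opening: 0.0002
grip_force: 0.0
```

```bash
python3 go.py
```

```text
t 6.4 [ 0.6331 -0.1896  0.1162] x [-0.996  0.089 -0.001] z [ 6.e-04 -3.e-04 -1.e+00] F [-0.16 -0.1  -0.18]
key [ 0.1 12.2 -0. ]
b4 [ 0.03 -0.05 -0.  ]
b2 [-0.02  5.6  -0.  ]
thumb [ 0.75 -6.84  0.  ]
```

Emit:
servo_tool(
  increments=[
    [[0, 0, 0, 0.6, 0], [0, 0, 0, 1, 0], [0, 0, 0, 1.4, 0], [0, 0, 0, 1.7, 0], [0, 0, 0, 1.7, 0]],
  ],
)

```text
t: 6.9
tool_pos: [0.6329, -0.1896, 0.0998]
tool_rot: [-0.141, -3.138, -0.0]
contact_force: [-3.0, 1.5, 6.5]
opening: 0.0002
grip_force: 3.2
```

Emit:
servo_tool(
  increments=[
    [[0, 0, 0, 0.1, 0], [0, 0, 0, 0.2, 0], [0, 0, 0, 0.2, 0]],
  ],
)

```text
t: 7.2
tool_pos: [0.6329, -0.1896, 0.0996]
tool_rot: [-0.14, -3.137, -0.0]
contact_force: [-6.9, 3.6, 13.4]
opening: 0.0
grip_force: 6.6
```

Button 4 is at its stop. Next is button 2.

Emit:
servo_tool(
  increments=[
    [[0, 0, 0, -1.5, 0], [0, 0, 0, -2.5, 0], [0, 0, 2, -2.5, 0], [0, 0, 4, -2.5, 0], [0, 0, 5.6, -2.5, 0]],
  ],
)

```text
t: 7.7
tool_pos: [0.6375, -0.1313, 0.121]
tool_rot: [-0.139, -3.137, -0.001]
contact_force: [-0.4, 0.4, -0.7]
opening: 0.0002
grip_force: 0.0
```

Emit:
servo_tool(
  increments=[
    [[0, 0, 0, 0, 0], [0, 0, 0, 0, 0], [0, 0, 0, 0, 0], [0, 0, 0, 0, 0], [0, 0, 0, 0, 0]],
  ],
)

```text
t: 8.2
tool_pos: [0.6378, -0.1344, 0.1218]
tool_rot: [-0.142, -3.138, 0.0]
contact_force: [0.1, 0.2, 0.4]
opening: -0.0001
grip_force: 0.0
```

```bash
python3 go.py
python3 - <<'E'
from h import *
o=snap('d')
b=o['side']['img'][140:290,240:350,::-1]
cv2.imwrite('pics/d2.png',cv2.resize(b,(440,600),interpolation=2))
E
```

```text
t 8.2 [ 0.6378 -0.1344  0.1218] x [-0.996  0.09   0.   ] z [-1.e-04 -1.e-04 -1.e+00] F [0.06 0.18 0.37]
key [ 0.08  6.66 -0.  ]
b4 [ 0.01 -5.58  0.  ]
b2 [-0.04  0.06 -0.  ]
thumb [  0.72 -12.38   0.  ]
```

View pics/d2.png

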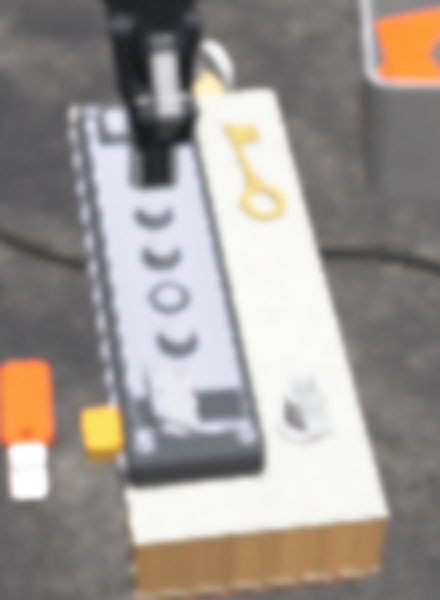

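Button 4 at (170,297) shows the full ring, so it is in. Buttons 2 (155,217), 3 (161,258) and 5 (179,343) show crescents, so they are out. Press button 2.

Emit:
servo_tool(
  increments=[
    [[0, 0, 0, 0.8, 0], [0, 0, 0, 1.3, 0], [0, 0, 0, 1.8, 0], [0, 0, 0, 2.3, 0], [0, 0, 0, 2.3, 0]],
  ],
)

```text
t: 8.8
tool_pos: [0.6381, -0.1339, 0.0998]
tool_rot: [0.14, 3.138, -0.0]
contact_force: [-3.0, 0.9, 5.9]
opening: -0.0001
grip_force: 3.5
```

Emit:
servo_tool(
  increments=[
    [[0, 0, 0, 0.1, 0], [0, 0, 0, 0.15, 0], [0, 0, 0, 0.15, 0]],
  ],
)

```text
t: 9.1
tool_pos: [0.6382, -0.1339, 0.0996]
tool_rot: [-0.14, -3.138, 0.0]
contact_force: [-5.4, 2.0, 11.5]
opening: 0.0002
grip_force: 5.5
```

Emit:
servo_tool(
  increments=[
    [[0, 0, 0, -2, 0], [0, 0, 0, -4.5, 0], [0, 0, -4, -4.5, 0], [0, 0, -8, -4.5, 0], [0, 0, -8, -4.5, 0]],
  ],
)

```text
t: 9.6
tool_pos: [0.6303, -0.2175, 0.1425]
tool_rot: [0.147, 3.137, -0.003]
contact_force: [0.2, 0.9, 0.2]
opening: 0.0001
grip_force: 0.0
```

```bash
python3 go.py
python3 - <<'E'
from h import *
o=pickle.load(open('a.pkl','rb'));T=o['top']
f=lambda p:((p[0]+.5)/4.7-.5+175,(p[1]+.5)/4.7-.5+150)
D=np.array([.6595,-.1665]);yaw=np.radians(-5.1);u=np.array([np.cos(yaw),np.sin(yaw)]);v=np.array([-u[1],u[0]])
for p in[(622,270),(622,318),(590,292),(657,295)]:
    for z in(.078,.088,.095):
        b=onz(T,f(p),z)[:2]-D; print(p,z,(b@u).round(4),(b@v).round(4))
c=T['img'][205:228,int(f((622,0))[0])]; print(np.c_[np.arange(205,228),c].tolist())
E
```

```text
t 9.6 [ 0.6303 -0.2175  0.1425] x [-0.996  0.094 -0.001] z [ 6.0e-04 -1.9e-03 -1.0e+00] F [0.25 0.88 0.2 ]
key [ 0.14 15.01 -0.03]
b4 [ 0.02  2.76 -0.01]
b2 [-0.01  8.41 -0.02]
thumb [ 0.71 -4.03  0.01]
(622, 270) 0.078 -0.0206 -0.0932
(622, 270) 0.088 -0.0218 -0.0929
(622, 270) 0.095 -0.0226 -0.0927
(622, 318) 0.078 -0.04 -0.0949
(622, 318) 0.088 -0.041 -0.0945
(622, 318) 0.095 -0.0417 -0.0943
(590, 292) 0.078 -0.0307 -0.0811
(590, 292) 0.088 -0.0318 -0.0809
(590, 292) 0.095 -0.0325 -0.0808
(657, 295) 0.078 -0.0295 -0.1081
(657, 295) 0.088 -0.0306 -0.1076
(657, 295) 0.095 -0.0313 -0.1073
[[205, 100, 101, 111], [206, 115, 117, 127], [207, 161, 161, 173], [208, 199, 201, 215], [209, 214, 214, 227], [210, 214, 216, 228], [211, 214, 216, 229], [212, 217, 219, 231], [213, 214, 214, 228], [214, 208, 208, 225], [215, 207, 207, 222], [216, 204, 203, 217], [217, 172, 173, 186], [218, 118, 119, 129], [219, 105, 103, 112], [220, 107, 106, 115], [221, 132, 130, 138], [222, 133, 132, 141], [223, 112, 114, 122], [224, 113, 105, 103], [225, 165, 136, 97], [226, 223, 180, 108], [227, 238, 203, 114]]
```

Emit:
servo_tool(
  increments=[
    [[0, 1, -2.2, 0, 0], [0, 2, -4.4, 0, 0], [0, 3, -4.4, 0, 0], [0, 3.5, -4.4, 0, 0], [0, 3.5, -4.4, 0, 0]],
  ],
)

```text
t: 10.1
tool_pos: [0.5914, -0.2531, 0.1419]
tool_rot: [-0.14, -3.138, -0.001]
contact_force: [-0.3, 0.8, -0.4]
opening: 0.0
grip_force: 0.0
```

Emit:
servo_tool(
  increments=[
    [[0, 0, 0, 0, 0], [0, 0, 0, 0, 0], [0, 0, 0, 0, 0]],
  ],
)

```text
t: 10.4
tool_pos: [0.5923, -0.2537, 0.1424]
tool_rot: [0.139, 3.138, -0.0]
contact_force: [-0.6, 0.2, -0.2]
opening: 0.0004
grip_force: 0.0
```

```bash
python3 go.py
python3 - <<'E'
from h import *
o=snap('e')
b=o['side']['img'][140:290,240:350,::-1]
cv2.imwrite('pics/e2.png',cv2.resize(b,(440,600),interpolation=2))
E
```

```text
t 10.4 [ 0.5923 -0.2537  0.1424] x [-0.996  0.089 -0.   ] z [ 2.e-04 -0.e+00 -1.e+00] F [-0.56  0.19 -0.17]
key [-3.4  18.95  0.  ]
b4 [-3.46  6.7   0.  ]
b2 [-3.52 12.35  0.  ]
thumb [-2.74 -0.09  0.  ]
```

View pics/e2.png

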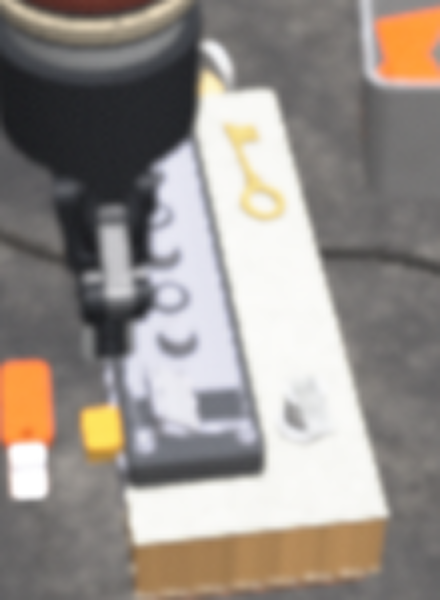

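Button 2 (around (162,215)) and button 4 (172,297) show full rings, so they are in; 3 and 5 are out. The fingers are in front of the thumb slide. Go down to 6 mm above the case, then push towards +x (tool -x).

Emit:
servo_tool(
  increments=[
    [[0, 0, 0, 1.5, 0], [0, 0, 0, 3, 0], [0, 0, 0, 3.9, 0], [0, 0, 0, 3.9, 0], [0, 0, 0, 3.9, 0]],
  ],
)

```text
t: 11.0
tool_pos: [0.5915, -0.254, 0.1024]
tool_rot: [-0.141, -3.137, -0.001]
contact_force: [0.2, -0.2, -0.6]
opening: 0.0003
grip_force: 0.0
```

Emit:
servo_tool(
  increments=[
    [[0, -0.4, 0, 0, 0], [0, -0.8, 0, 0, 0], [0, -1.2, 0, 0, 0], [0, -1.2, 0, 0, 0]],
  ],
)

```text
t: 11.4
tool_pos: [0.6039, -0.2553, 0.1032]
tool_rot: [-0.14, -3.137, -0.0]
contact_force: [-3.3, 0.4, 1.3]
opening: -0.0002
grip_force: 1.7
```

Emit:
servo_tool(
  increments=[
    [[0, -0.3, 0, 0, 0], [0, -0.6, 0, 0, 0], [0, -0.9, 0, 0, 0], [0, -1.1, 0, 0, 0], [0, -1.1, 0, 0, 0]],
  ],
)

```text
t: 11.9
tool_pos: [0.6142, -0.2562, 0.1032]
tool_rot: [-0.14, -3.136, -0.0]
contact_force: [-6.7, 0.4, 3.6]
opening: 0.0005
grip_force: 3.6
```

Emit:
servo_tool(
  increments=[
    [[0, -0.2, 0, 0, 0], [0, -0.4, 0, 0, 0], [0, -0.5, 0, 0, 0], [0, -0.5, 0, 0, 0]],
  ],
)

```text
t: 12.3
tool_pos: [0.6146, -0.2563, 0.1032]
tool_rot: [-0.139, -3.123, -0.003]
contact_force: [-24.0, 1.6, 15.0]
opening: -0.0
grip_force: 12.6
```

Emit:
servo_tool(
  increments=[
    [[0, 0.2, 0, 0, 0], [0, 0.3, 0, 0, 0], [0, 0.3, 0, 0, 0], [0, 0.3, 0, 0, 0]],
  ],
)

```text
t: 12.7
tool_pos: [0.6143, -0.2563, 0.1032]
tool_rot: [-0.14, -3.131, -0.002]
contact_force: [-14.3, 1.6, 6.4]
opening: -0.0001
grip_force: 6.9
```

```bash
python3 go.py
python3 - <<'E'
from h import *
o=snap('f')
b=o['side']['img'][140:290,240:350,::-1];a=o['top']['img'][150:240,225:345,::-1]
cv2.imwrite('pics/f2.png',np.hstack([cv2.resize(b,(440,600),interpolation=2),cv2.copyMakeBorder(cv2.resize(a,(360,270),interpolation=2),0,330,0,0,0)]))
E
```

```text
t 12.7 [ 0.6143 -0.2563  0.1032] x [-0.996  0.089  0.007] z [-0.0072  0.0013 -1.    ] F [-14.27   1.6    6.39]
key [-1.17 19.01  0.  ]
b4 [-1.24  6.76 -0.  ]
b2 [-1.29 12.41 -0.  ]
thumb [-0.52 -0.03 -0.  ]
```

View pics/f2.png

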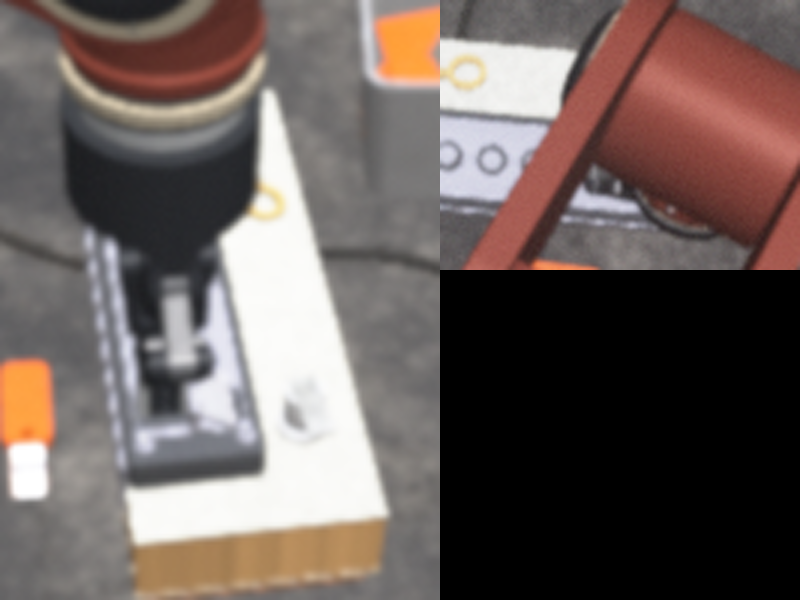

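The bolt is gone from the door's edge (earlier at (100,430)), so it is fully drawn. The fingers hold the thumb slide against its stop at 14 N, so I'll hand in.

```bash
python3 -c "
from station import ctrl
print(ctrl.finish_job())"
```

```text
the job is handed in; nothing more can be done
None
```

I handed the job in after 12.7 s, but the interface gave no verdict: the clear key was pressed to its stop, then button 4, then button 2, and the fingers hold the slide over at 14 N with the bolt drawn (buttons 3 and 5 looked out before the push; button 1 was hidden by the gripper).

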